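Unhook the sagging bolt of the tool hutch and hold its gate ajar

TASK

The barrel bolt on top of the tool hutch's gate has sagged, so its toe is caught behind the bent-up lip of the keeper: take the bolt by its upright knob, lift it over the lip and draw it right back out of the keeper, without forcing it against the keeper. Then, by the same knob, swing the spring-closed gate about 30 degrees open and finish while still gripping the knob and holding the gate there, with the bolt still drawn. Leave the glue jar, the brass weight and the pencil cup where they are.

Things in the scene. Friction and masses are not known exactly. Their poses are not given: they have to be found in the camera images.
- hutch: Low brown wooden tool hutch, fixed, 160 deep (x), 320 wide (y), flat roof 100 above its underside, on a 2 mm green mat. Origin: centre of its underside. Its front (-x) looks roughly to the robot: two dark posts 26 thick, 100 high, with the pale slatted gate between them, tops level with the roof. Hinge post at the +y end, keeper post at the -y end.
- gate (a joint): Opening angle of the gate, rad: 0 shut, 1.2 at most. Gate 240 wide, 24 thick, 96 high, turning about the upright line through hinge; its free (-y) end swings out to the hutch's -x, towards the robot. A spring pushes it shut: 0.25 N m at 0, 0.25 more per rad (2 to 3 N at the knob), so it shuts when let go.
- hinge (a point): Point on the gate's upright hinge axis at the height of the gate's top, at its +y end on the front face. Its axes turn with the gate and equal the hutch's when shut.
- knob (a point): Centre of the bolt's knob: upright steel cylinder, diameter 18, height 40, on a stalk of diameter 8. Nothing of gate, hutch or keeper reaches above 28 below this point. Home and sagged: 74 above the gate's top, 160 from the hinge axis along the gate, 12 behind its front face. Its axes turn with the gate: +y is the way to draw the bolt (to the hinge), -x the way the gate opens, z up.
- bolt: The steel barrel bolt, weight 1.3 to 2.6 N: rod of diameter 12 along its y, 212 long, lying in two tall straps on top of the gate with room to rise; knob upright at mid length; at the -y end a toe reaches down 10.5 below the rod. Origin is on the gate's hinge axis at the gate's underside (moves with the bolt), axes as knob.
- draw (a joint): How far the bolt is drawn, m, along the gate towards the hinge: 0 home in the keeper, 0.05 fully back; light friction (about 1 N), it stays where it is put. Unlifted, the toe strikes the lip within about 0.008; the rod's end is out of the keeper from 0.022.
- lift (a joint): How far the bolt is lifted in its straps, m: 0 sagged (it falls there under its weight), 0.015 at the top stop. The toe clears the lip from about 0.010 and must stay up until drawn past about 0.022; after that the height does not matter.
- keeper: Steel keeper on the -y post's top: two upright cheeks 19 apart on either side of the rod, open on top, and across the side next to the gate a lip bent up 13 high behind which the toe has dropped. Origin on the hinge axis, axes as the hutch's. The cheeks keep the gate shut while the rod is between them.
- lip (a point): Top middle of the keeper's bent-up lip.
- glue_jar: Glue jar with white cap, diameter 56, height 75, standing at the left of the mat; bystander. Origin: centre of its underside.
- weight: Brass paperweight disc, diameter 52, height 18, lying on the hutch's roof at least 60 behind the knob; bystander. Origin: centre of its underside.
- pencil_cup: Empty white ceramic pencil cup, diameter 70, height 90, standing at the right of the mat; bystander. Origin: centre of its underside.

How it is judged:
By the outcome, as a careful person would: the job done as asked, in the order asked, and still so for the second after the job is handed in, while the arm keeps its last pose, push and grip.
It also fails if it takes over 32 s, if anything falls off the work surface, if the arm or the gripper's body presses on something with over 40 N, if the wrist force passes 120 N, or if a joint passes its speed limit or range.

ROBOT

A 6-joint arm with a two-finger parallel gripper is mounted at the origin on the work surface. World frame = base frame: x ahead of the robot, y to its left, z up, the work surface at z = 0. Lengths are in m, angles in rad, forces in N, time in s.
With the tool pointing down it reaches from about 0.375 to 0.825 m from the base axis. Payload 5.5 kg.
Tool frame: the origin (TCP) lies between the finger pads; the fingertips stand r.tip_reach ahead of it and the grasp point (between the pads) lies 5 mm behind it (r.tip_reach is the distance from the TCP to the fingertips, in m); z points along the fingers, y is the line along which they close (so a half turn about z gives the same grasp; the last joint's range is limited). The gripper opens to 85 mm and grips with 20 to 120 N. Pads are 22 mm wide; open, the fingers measure 114 mm over their backs; the gripper's body (76 mm by 85 mm) begins 54 mm behind the grasp point. The pads swing forward as they close: fully open they stand 13 mm farther back than shut.
Start: joints at [-1.25, 0.314, -0.047, 1.21, 0, 1.571], TCP at [0.189, -0.569, 0.245] pointing down, gripper open.
Joint ranges: [-2.67, 2.67], [-0.69, 1.73], [-1.03, 1.25], [-2.08, 2.16], [-1.42, 1.45], [-3.14, 3.14]. Speed limits (rad/s): [2.39, 2.39, 3.01, 3.14, 3.14, 3.14].

INTERFACE

Orientations are given as a rotation vector (axis times angle).
In Python, from rig import get_state, vision, ticket, finder, r gives the robot as it stands.
- The arm moves only by the tool apply_moves, never from a script. Its argument "series" is a list of rows, each a list of 4 numbers: the shift along the world's x, y, z in m, then the turn about the world's z in rad. A call has exactly 8 rows; each row is the pose to reach, as a shift and turn from the pose commanded when the call began; what a row does not reach only later rows make up. A row lasts 1/8 s, in which the tool goes at most 62.5 mm and 10.7 degrees, less where a joint would pass 70% of its speed; a pose out of reach is approached as far as the arm can. A call with a gripper value outside its range is refused whole. "gripper" is the opening, from 0 (shut) to 1 (fully open), set as the call begins (left out, the last holds). The fingers move at their own pace and stop on an object; "force" is the grip in N (left out, the last holds). Time passes only in rows, so rows that repeat a pose let the fingers close, or fill a call up. It gives the time, the measured TCP pose, the force, the opening and the grip force at its end, in the units of the state.
- get_state(): the state, without advancing time (a new reading comes with each control period).
- vision.camera(name): name is "side" or "top"; returns a dict with "color" (480x640x3 uint8, red, green, blue), "fovy" (degrees; the focal length in pixels is half the picture's height over the tangent of half this angle, whatever the lens; pixels are square), "cx", "cy" (the principal point, pixels), "R" (3x3) and "t" (3): a world point X has camera coordinates R X + t. Camera axes: x right, y down, z forward; pixel columns grow to the right and rows downward; lengths in m; the calibration is good to about 2 mm. A picture is of the moment at which its call begins. There is no depth.
- ticket.close_job(): hands the job in; it is judged then, once.
Trained networks look in the newest picture that a camera, given by its name, has taken for a name from the list of things; names that differ only in an ending like _2 or _b are one class to them, and where a whole thing is asked for, a point or a joint stands for the part that bears it (a point fixed in the world has none). Each returns a list of dicts, best first, with "score" (0 to 1); they miss things now and then, are a little off and sometimes report something else, mostly with a low value. They report only what shows in the picture. A call takes as long as a camera call.
- finder.search_frame(thing, camera): "uv" ([column, row] in pixels, amid what is visible of it).
The state is a dict: "time_s": time; "qpos": joint angles; "joint_vel": joint speeds; "joint_efforts": joint torques, N m; "position": TCP position; "tool_rot": TCP orientation; "contact_force": force on the tool from outside, world axes, zero at the start; "wrist_torque": the same for the moment, N m; "grip_width": opening from 0.0 (shut) to 1.0 (fully open); "grasp_force": force on a finger pad.
Only numpy, scipy, OpenCV 4.12 (cv2) and the standard library are available. Lean on these libraries where they do the work, as an engineer would, in place of code of your own. Each camera call takes 0.05 s, during which the arm holds its last target. There are 200 camera calls.

## Working session

There is one attempt and no reset: what is moved stays moved. The work goes in short steps, Python scripts to look and compute and a tool call to move; the robot and the scene stay as the last step left them, time stands still between calls to the robot, and variables do not carry over. Pictures are saved under pics/ and viewed, at most 10 in all, crops included, and the job is handed in when it is done.

Besides the shell and the picture viewer there is one more tool, called after "Request:" as a command line: name --pt "numbers of a row" for each row, then --argument value for the rest. apply_moves: Moves the arm, as the interface text tells. Its arguments: {"type":"object","properties":{"series":{"type":"array","items":{"type":"array","items":{"type":"number"}}},"gripper":{"type":"number"},"force":{"type":"number"}},"required":["series"]}

```bash
mkdir -p pics; ls; cat > h.py <<'E'
import numpy as np, cv2
from rig import get_state, vision, ticket, finder, r
def cam(n):
    c=vision.camera(n); c['f']=240/np.tan(np.radians(c['fovy'])/2); c['R']=np.array(c['R']);c['t']=np.array(c['t']); return c
def ray(c,uv):
    d=c['R'].T@np.array([(uv[0]-c['cx'])/c['f'],(uv[1]-c['cy'])/c['f'],1]); return -c['R'].T@c['t'], d/np.linalg.norm(d)
def tri(c1,u1,c2,u2):
    o1,d1=ray(c1,u1);o2,d2=ray(c2,u2)
    s=np.linalg.lstsq(np.c_[d1,-d2],o2-o1,rcond=None)[0]
    a,b=o1+s[0]*d1,o2+s[1]*d2
    return (a+b)/2,np.linalg.norm(a-b)
def atz(c,u,z):
    o,d=ray(c,u); return o+d*(z-o[2])/d[2]
def proj(c,X):
    p=c['R']@np.array(X)+c['t']; return c['cx']+c['f']*p[0]/p[2], c['cy']+c['f']*p[1]/p[2]
E
python3 - <<'E'
from h import *
s=get_state(); print(s['time_s'],s['position'],s['tool_rot'],s['grip_width'],r.tip_reach)
C={n:cam(n) for n in('side','top')}
for n in C:
    cv2.imwrite(f'pics/{n}0.png',C[n]['color'][:,:,::-1]); print(n,C[n]['fovy'],C[n]['cx'],C[n]['cy'],(-C[n]['R'].T@C[n]['t']).round(3))
D={}
for th in('knob','hinge','lip','keeper','gate','bolt','glue_jar','weight','pencil_cup','hutch'):
    for n in C:
        D[th,n]=finder.search_frame(th,n); print(th,n,[(np.round(x['uv'],1).tolist(),round(x['score'],2)) for x in D[th,n][:2]])
    if D[th,'side'] and D[th,'top']:
        p,e=tri(C['side'],D[th,'side'][0]['uv'],C['top'],D[th,'top'][0]['uv']); print('   ',p.round(3),round(e,4))
E
```

```text
pics
0.0 [ 0.18902463 -0.56887465  0.24443654] [-3.09962350e+00 -5.01477175e-01  4.16957920e-04] 1.0006421595579345 0.014
side 55.869232475277364 317.6039362685672 244.3335802054655 [-0.084  0.731  0.69 ]
top 44.46331991818923 314.07976586096703 241.483293301352 [0.368 0.015 1.429]
knob side [([325.3, 233.4], 0.78)]
knob top [([322.8, 257.7], 0.81)]
    [ 0.582 -0.028  0.143] 0.0038
hinge side [([318.8, 261.2], 0.94)]
hinge top [([313.2, 259.8], 0.73)]
    [ 0.588 -0.009  0.066] 0.0003
lip side [([362.8, 226.0], 0.67)]
lip top [([377.7, 271.4], 0.53)]
    [ 0.554 -0.15   0.128] 0.0064
keeper side [([362.1, 225.3], 0.72)]
keeper top [([373.4, 270.2], 0.45)]
    [ 0.554 -0.142  0.134] 0.0008
gate side [([314.8, 264.0], 0.75), ([443.4, 221.8], 0.47)]
gate top [([312.1, 261.4], 0.96)]
    [ 0.589 -0.003  0.059] 0.0109
bolt side [([325.0, 233.1], 0.77), ([362.9, 228.6], 0.16)]
bolt top [([328.6, 261.4], 0.81)]
    [ 0.58  -0.036  0.14 ] 0.0191
glue_jar side [([170.9, 385.7], 0.69)]
glue_jar top [([108.1, 293.6], 0.63)]
    [0.512 0.473 0.046] 0.0036
weight side [([287.9, 236.0], 0.73)]
weight top [([312.6, 217.3], 0.95)]
    [ 0.686 -0.003  0.105] 0.0134
pencil_cup side [([445.1, 219.0], 0.68)]
pencil_cup top [([513.7, 307.5], 0.58)]
    [ 0.478 -0.478  0.057] 0.0051
hutch side [([299.6, 255.7], 0.58)]
hutch top [([321.2, 227.8], 0.58)]
    [ 0.673 -0.027  0.039] 0.0056
```

```bash
python3 - <<'E'
import cv2
a=cv2.imread('pics/side0.png')[170:330,210:430]; b=cv2.imread('pics/top0.png')[190:310,220:420]
cv2.imwrite('pics/m.png',cv2.vconcat([cv2.resize(a,(412,300),interpolation=2),cv2.resize(b,(412,247),interpolation=2)]))
E
```

```text
(no output)
```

View pics/side0.png

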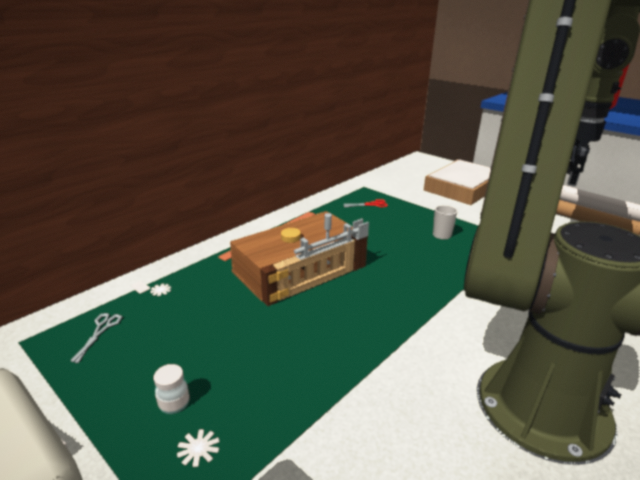

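View pics/top0.png

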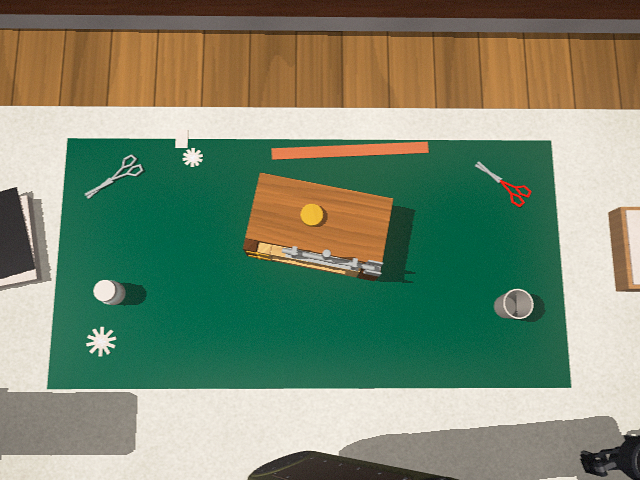

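View pics/m.png

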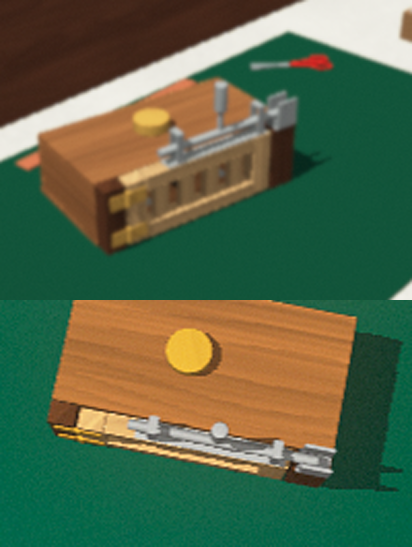

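The side view shows the knob around (328,224) and the keeper at (361,229). The top view shows the knob at about (327,253), and the roof's rear corners at (262,174) and (392,198). The weight, jar and cup are well clear of the knob.

```bash
python3 - <<'E'
from h import *
S,T=cam('side'),cam('top')
a,b=atz(T,(262,174),.102),atz(T,(392,198),.102); print('rear',a,b,np.linalg.norm(a-b))
c=atz(T,(386,277),.102); d=atz(T,(246,250),.102); print('front',c,d,np.linalg.norm(c-d),np.linalg.norm(a-d),np.linalg.norm(b-c))
for p,q in((a,b),(d,c)): v=p-q; print('yaw',np.degrees(np.arctan2(-v[0],v[1])))
print('knob tri',tri(S,(328,223.5),T,(326.8,253)))
print('knob top @.176/.196',atz(T,(326.8,253),.176),atz(T,(326.8,253),.196))
for n,i,bx in(('S',S,(205,240,310,345)),('T',T,(240,270,310,345))):
    g=i['color'][bx[0]:bx[1],bx[2]:bx[3]]; cv2.imwrite(f'pics/k{n}.png',cv2.resize(g,(350,350*g.shape[0]//g.shape[1]),interpolation=0)[:,:,::-1])
a=cv2.imread('pics/kS.png');b=cv2.imread('pics/kT.png'); cv2.imwrite('pics/kk.png',cv2.vconcat([a[:300],b[:300]]))
E
```

```text
rear [0.78618587 0.11182266 0.102     ] [ 0.72859181 -0.1930757   0.102     ] 0.3102903296107269
front [ 0.54227798 -0.174133    0.102     ] [0.60465101 0.1458724  0.102     ] 0.3260273803240617 0.1847005417114048 0.18727431410809667
yaw -10.696899831581348
yaw -11.029374602921187
knob tri (array([ 0.58571363, -0.03732368,  0.16671496]), np.float64(0.0021111881036480484))
knob top @.176/.196 [ 0.58495552 -0.03630421  0.176     ] [ 0.58149128 -0.03548023  0.196     ]
```

View pics/kk.png

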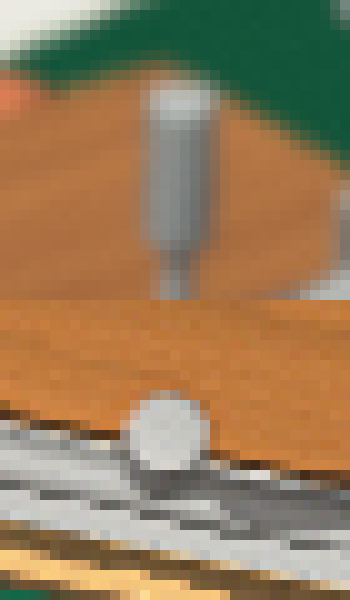

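Hand-measured knob: about (0.582, -0.036), centre at z=0.176, hutch yaw about -10.8°. That puts the hinge at about (0.600, 0.122), which fits the top view. I'll grip with the fingers closing along the gate's x.

Request:
apply_moves --pt "0.028 0.038 0 0.075" --pt "0.056 0.076 0 0.15" --pt "0.084 0.114 0 0.225" --pt "0.112 0.152 0 0.3" --pt "0.14 0.19 0 0.375" --pt "0.168 0.228 0 0.45" --pt "0.196 0.266 0 0.525" --pt "0.224 0.304 0 0.6" --gripper 1 --force 60

```text
time_s: 2.2
position: [0.414, -0.2641, 0.2456]
tool_rot: [2.812, 1.399, 0.001]
contact_force: [0.6, -0.9, 0.3]
grip_width: 1.001
grasp_force: 0.0
```

Request:
apply_moves --pt "0.028 0.038 0 0.075" --pt "0.056 0.076 0 0.15" --pt "0.084 0.114 0 0.225" --pt "0.112 0.152 0 0.3" --pt "0.14 0.19 0 0.375" --pt "0.169 0.229 0 0.46" --pt "0.169 0.229 0 0.46" --pt "0.169 0.229 0 0.46"

```text
time_s: 3.2
position: [0.5818, -0.0365, 0.2451]
tool_rot: [-2.422, -2.001, 0.001]
contact_force: [0.6, -0.4, 0.8]
grip_width: 0.997
grasp_force: 0.0
```

```bash
python3 - <<'E'
from h import *
from scipy.spatial.transform import Rotation as Ro
s=get_state(); M=Ro.from_rotvec(s['tool_rot']).as_matrix(); print(s['time_s'],s['position'],M.round(3),s['qpos'],s['contact_force'])
S,T=cam('side'),cam('top')
print('tcp side px',proj(S,s['position']),'knob',proj(S,(.582,-.036,.176)),proj(S,(.582,-.036,.196)))
print([x for x in finder.search_frame('knob','side')][:1])
cv2.imwrite('pics/s2.png',cv2.resize(S['color'][130:280,230:430],(800,600),interpolation=2)[:,:,::-1])
E
```

```text
3.2 [ 0.58184586 -0.03646758  0.24508142] [[ 0.189  0.982 -0.001]
 [ 0.982 -0.189 -0.   ]
 [-0.    -0.001 -1.   ]] [-6.23786959e-02  2.82026055e-01 -9.00481620e-02  1.19943794e+00
 -3.95724310e-04  1.69844060e+00] [ 0.58813031 -0.42516157  0.84780126]
tcp side px (np.float64(329.2033073446344), np.float64(195.4092987904433)) knob (np.float64(328.4174291719596), np.float64(220.7889250864362)) (np.float64(328.59054960685177), np.float64(213.61122519523911))
[{'uv': [323.5, 235.4], 'score': 0.65}]
```

View pics/s2.png

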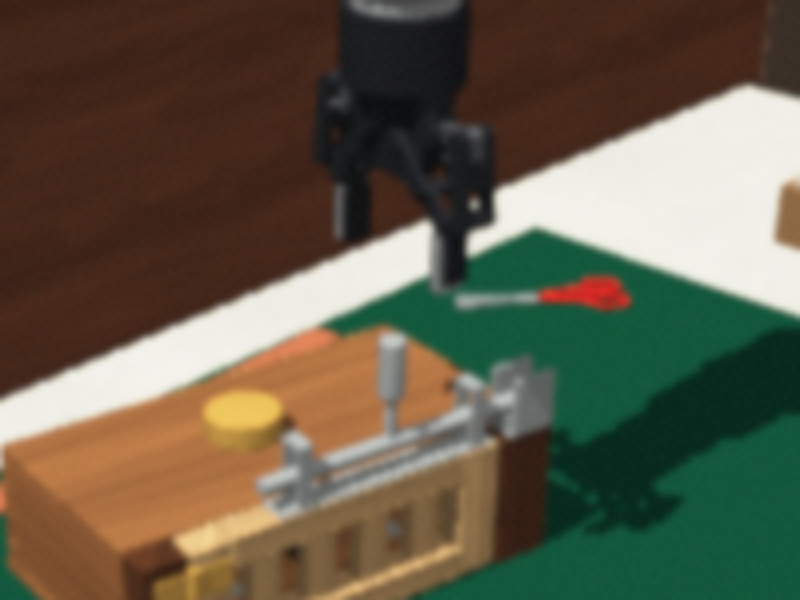

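The fingers straddle the knob: in the crop it is at about (392,370), i.e. pixel (328,222), which matches the prediction. Lowering and closing.

Request:
apply_moves --pt "0 0 -0.02 0" --pt "0 0 -0.04 0" --pt "0 0 -0.055 0" --pt "0 0 -0.065 0" --pt "0 0 -0.071 0" --pt "0 0 -0.071 0" --pt "0 0 -0.071 0" --pt "0 0 -0.071 0"

```text
time_s: 4.35
position: [0.5826, -0.0364, 0.1749]
tool_rot: [2.422, 2.0, 0.001]
contact_force: [-0.5, -0.4, 0.3]
grip_width: 0.998
grasp_force: 0.0
```

Request:
apply_moves --pt "0 0 0 0" --pt "0 0 0 0" --pt "0 0 0 0" --pt "0 0 0 0" --pt "0 0 0 0" --pt "0 0 0 0" --pt "0 0 0 0" --pt "0 0 0 0" --gripper 0 --force 60

```text
time_s: 5.35
position: [0.5808, -0.0361, 0.1745]
tool_rot: [-2.421, -2.0, 0.002]
contact_force: [-5.3, 1.0, 5.7]
grip_width: 0.192
grasp_force: 58.3
```

Request:
apply_moves --pt "-0.001 0 0.002 0" --pt "-0.002 0 0.004 0" --pt "-0.002 0 0.006 0" --pt "-0.002 0 0.008 0" --pt "-0.002 0 0.01 0" --pt "-0.002 0 0.012 0" --pt "-0.002 0 0.0125 0" --pt "-0.002 0 0.0125 0"

```text
time_s: 6.35
position: [0.5802, -0.0364, 0.1868]
tool_rot: [-2.422, -2.001, -0.0]
contact_force: [0.8, 2.0, -2.3]
grip_width: 0.191
grasp_force: 58.5
```

```bash
python3 - <<'E'
from h import *
s=get_state(); print(s['position'],s['contact_force'],s['wrist_torque'])
S=cam('side')
cv2.imwrite('pics/s3.png',cv2.resize(S['color'][180:270,290:410],(800,600),interpolation=2)[:,:,::-1])
E
```

```text
[ 0.5801986  -0.03638402  0.18681252] [ 0.77100705  1.97648302 -2.34360304] [ 0.2073607   0.33255582 -0.11800506]
```

View pics/s3.png

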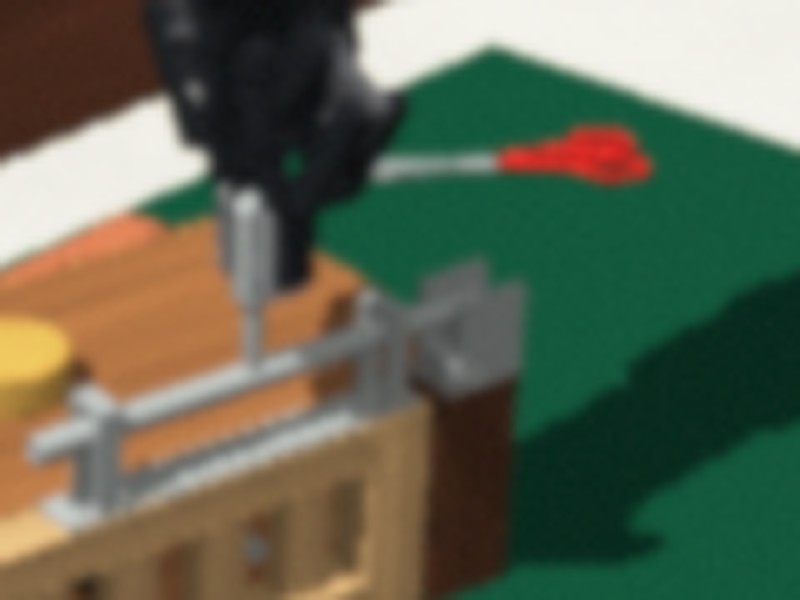

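Lifted by about 12 mm, with the rod visibly up in its straps and the bolt's weight on the wrist. Drawing along the gate's y.

Request:
apply_moves --pt "0.001 0.005 0 0" --pt "0.002 0.011 0 0" --pt "0.0034 0.018 0 0" --pt "0.005 0.026 0 0" --pt "0.0065 0.034 0 0" --pt "0.008 0.042 0 0" --pt "0.0088 0.0465 0 0" --pt "0.0088 0.0465 0 0"

```text
time_s: 7.4
position: [0.5892, 0.01, 0.1868]
tool_rot: [2.421, 2.0, -0.001]
contact_force: [0.0, -2.4, -2.2]
grip_width: 0.191
grasp_force: 58.7
```

```bash
python3 - <<'E'
from h import *
s=get_state(); print(s['position'],s['contact_force'],s['wrist_torque'])
S=cam('side')
cv2.imwrite('pics/s4.png',cv2.resize(S['color'][180:270,290:410],(800,600),interpolation=2)[:,:,::-1])
k=np.array(s['position']); psi=-10.8*np.pi/180
ey=np.array([-np.sin(psi),np.cos(psi),0]); ex=np.array([np.cos(psi),np.sin(psi),0])
H=k+ey*(.160-.047)-ex*.012; print('hinge',H)
for i in range(1,17):
    a=-np.radians(30)*i/16; d=(k-H)[:2]; c,n=np.cos(a),np.sin(a)
    print(i,(H[:2]+[c*d[0]-n*d[1],n*d[0]+c*d[1]]-k[:2]).round(4),round(a,3))
E
```

```text
[0.58921358 0.00999945 0.18682468] [ 0.02269143 -2.42041072 -2.23338359] [-0.53579422  0.00145888 -0.10900712]
hinge [0.59860023 0.12324649 0.18682468]
1 [-0.0037  0.0004] -0.033
2 [-0.0074  0.0009] -0.065
3 [-0.0111  0.0015] -0.098
4 [-0.0147  0.0022] -0.131
5 [-0.0183  0.003 ] -0.164
6 [-0.0219  0.004 ] -0.196
7 [-0.0255  0.0051] -0.229
8 [-0.029   0.0063] -0.262
9 [-0.0325  0.0076] -0.295
10 [-0.0359  0.009 ] -0.327
11 [-0.0393  0.0106] -0.36
12 [-0.0426  0.0122] -0.393
13 [-0.0459  0.014 ] -0.425
14 [-0.0491  0.0158] -0.458
15 [-0.0523  0.0178] -0.491
16 [-0.0554  0.0199] -0.524
```

View pics/s4.png

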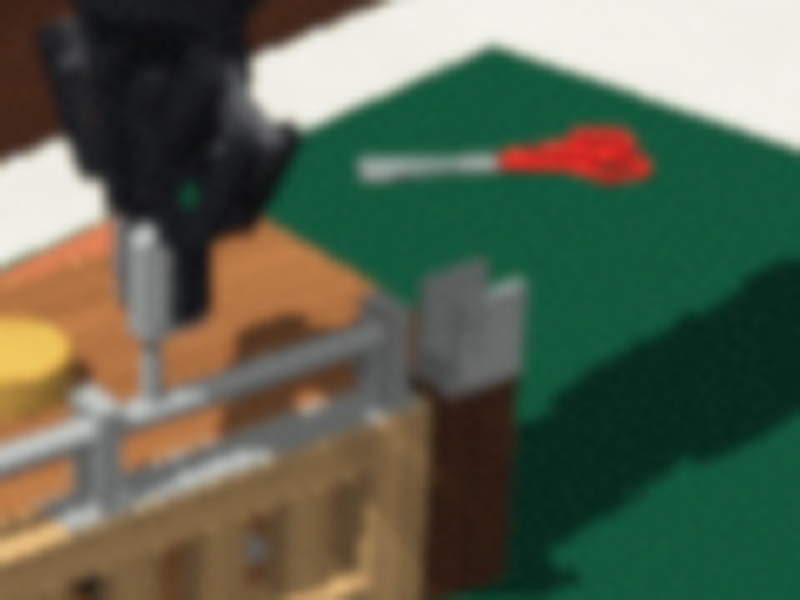

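The rod end is out of the keeper and the keeper is empty. Swinging the gate along the arc.

Request:
apply_moves --pt "-0.0037 0.0004 0 -0.033" --pt "-0.0074 0.0009 0 -0.065" --pt "-0.0111 0.0015 0 -0.098" --pt "-0.0147 0.0022 0 -0.131" --pt "-0.0183 0.003 0 -0.164" --pt "-0.0219 0.004 0 -0.196" --pt "-0.0255 0.0051 0 -0.229" --pt "-0.029 0.0063 0 -0.262"

```text
time_s: 8.45
position: [0.5598, 0.0166, 0.1868]
tool_rot: [-2.664, -1.664, -0.0]
contact_force: [3.4, -1.7, -2.1]
grip_width: 0.191
grasp_force: 58.7
```

Request:
apply_moves --pt "-0.0035 0.0013 0 -0.033" --pt "-0.0069 0.0027 0 -0.065" --pt "-0.0103 0.0043 0 -0.098" --pt "-0.0136 0.0059 0 -0.131" --pt "-0.0169 0.0077 0 -0.163" --pt "-0.0201 0.0095 0 -0.196" --pt "-0.0233 0.0115 0 -0.229" --pt "-0.0264 0.0136 0 -0.262"

```text
time_s: 9.45
position: [0.5333, 0.0301, 0.1868]
tool_rot: [2.859, 1.302, -0.0]
contact_force: [3.0, -0.9, -1.5]
grip_width: 0.194
grasp_force: 58.7
```

Request:
apply_moves --pt "0 0 0 0" --pt "0 0 0 0" --pt "0 0 0 0" --pt "0 0 0 0" --pt "0 0 0 0" --pt "0 0 0 0" --pt "0 0 0 0" --pt "0 0 0 0"

```text
time_s: 10.45
position: [0.5335, 0.0299, 0.1868]
tool_rot: [2.858, 1.305, -0.0]
contact_force: [1.8, -3.0, -2.3]
grip_width: 0.196
grasp_force: 58.7
```

```bash
python3 - <<'E'
from h import *
s=get_state(); p=np.array(s['position']); print(p,s['contact_force'],s['wrist_torque'],s['grip_width'],s['grasp_force'],s['time_s'])
d=p[:2]-[.5986,.1232]; R=np.hypot(*d); th=np.arcsin(.012/R)
print('radius along gate',np.sqrt(R*R-.012**2), 'open deg', np.degrees(np.arctan2(d[1],d[0])), 'vs', np.degrees(np.arctan2(.01-.1232,.5892-.5986)))
S,T=cam('side'),cam('top')
a=cv2.resize(S['color'][170:310,220:420],(400,280),interpolation=2); b=cv2.resize(T['color'][170:310,220:420],(400,280),interpolation=2)
cv2.imwrite('pics/s5.png',cv2.vconcat([a,b])[:,:,::-1])
for t in('weight','glue_jar','pencil_cup'):print(t,[(x['uv'],x['score']) for n in('side','top') for x in finder.search_frame(t,n)[:1]])
E
```

```text
[0.53352742 0.02991525 0.18677796] [ 1.79663909 -2.98621847 -2.33933989] [-0.40947107 -0.21241316  0.08407881] 0.19594275400204927 58.67739379405975 10.45
radius along gate 0.11310386792661864 open deg -124.89844367171597 vs -94.74688608965012
weight [([322.2, 246.0], 0.69)]
glue_jar [([169.3, 388.5], 0.98), ([106.6, 292.5], 0.94)]
pencil_cup [([443.0, 217.9], 0.97), ([514.3, 302.6], 0.57)]
```

View pics/s5.png

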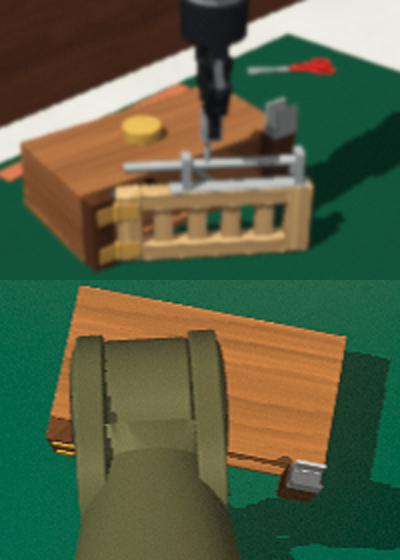

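The gate stands open by about 30° with the knob still gripped and next to the hinge-side strap, so the bolt is drawn. The brass weight is still in its place on the roof, and the jar and cup detections match the first ones. Handing in.

```bash
python3 -c "
from rig import ticket
print(ticket.close_job())"
```

```text
the job is handed in; nothing more can be done
None
```

I lifted the bolt over the lip, drew it back about 47 mm and swung the gate about 30° open. I handed the job in at about 10.6 s with the knob still gripped and the gate held there; the jar, weight and cup were not touched.

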